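# Hold a spring syringe driver open for loading

### The arm

A 7-joint arm with a two-finger parallel gripper is mounted at the origin on a cart in front of the work surface, level with it; the furniture and walls round the work are solid. World frame = base frame: x ahead of the robot, y to its left, z up, the work surface at z = 0. Lengths are in m, angles in rad, forces in N, time in s.
With the tool pointing down it reaches from about 0.4 to 0.85 m from the base axis. Payload 10.4 kg.
Tool frame: the origin (TCP) lies between the finger pads; the fingertips stand ahead of it and the grasp point (between the pads) lies 5 mm behind it (manip.tip_extent is the z of the fingertips in the tool frame, in m); z points along the fingers, y is the line along which they close (so a half turn about z gives the same grasp; the last joint's range is limited). The gripper opens to 85 mm and grips with 20 to 120 N. Pads are 22 mm wide; open, the fingers measure 114 mm over their backs; the gripper's body (76 mm by 85 mm) begins 54 mm behind the grasp point. The pads swing forward as they close: fully open they stand 13 mm farther back than shut.
Start: joints at [-1.149, 0.332, -0.065, 1.46, 0.022, 1.35, -0.088], TCP at [0.269, 0.564, 0.245] pointing down, gripper open.
Joint ranges: [-2.6, 2.6], [-0.5, 2.12], [-1.47, 1.34], [0.16, 2.42], [-1.27, 4.41], [0.06, 2.06], [-2.6, 2.6]. Speed limits (rad/s): [2.22, 2.22, 2.79, 2.79, 3.14, 3.14, 3.14].

### API

Orientations are given as a unit quaternion [x, y, z, w].
In Python, from workcell import status, viewer, manip gives the robot as it stands.
- The arm moves only by the tool play_rows, never from a script. Its argument "plan" is one flat list of numbers, 7 for each row, row after row: the turn, a rotation vector about the tool's x, y, z in degrees, then the shift along the tool's x, y, z in m, then the opening, from 0 (shut) to 1 (fully open). In form: [ax, ay, az, dx, dy, dz, grip, ax, ay, az, dx, dy, dz, grip, ...]. A call has 1 to 20 rows; each row is the pose to reach, as a shift and turn from the pose commanded when the call began, along the tool's axes at that moment; what a row does not reach only later rows make up. A row lasts 1/8 s, in which the tool goes at most 62.5 mm and 10.7 degrees, less where a joint would pass 70% of its speed; a pose out of reach is approached as far as the arm can. A call with a gripper value outside its range is refused whole. The fingers move at their own pace and stop on an object; "squeeze" is the grip in N (left out, the last holds). Time passes only in rows, so rows that repeat a pose let the fingers close. It gives the time, the measured TCP pose, the force, the opening and the grip force at its end, in the units of the state.
- status.get_obs(): the state, without advancing time (a new reading comes with each control period).
- viewer.camera(name): name is "scene" or "top"; returns the picture (420x560x3 uint8, red, green, blue); there is no depth.
- viewer.camera_model(name): a dict with "fx", "fy", "cx", "cy" (pixels), "R" (3x3) and "t" (3): a world point X has camera coordinates R X + t. Camera axes: x right, y down, z forward; pixel columns grow to the right and rows downward; lengths in m; the calibration is good to about 2 mm. A picture is of the moment at which its call begins. camera_model takes no time and is no camera call.
- manip.hand_in(): hands the job in; it is judged then, once.
The state is a dict: "clock": time; "joint_pos": joint angles; "joint_velocities": joint speeds; "tau": joint torques, N m; "position": TCP position; "ee_rot": TCP orientation; "ft_force": force on the tool from outside, world axes, zero at the start; "torque": the same for the moment, N m; "grip_width": opening from 0.0 (shut) to 1.0 (fully open); "grasp_force": force on a finger pad.
Only numpy, scipy, OpenCV 4.12 (cv2) and the standard library are available. Lean on these libraries where they do the work, as an engineer would, in place of code of your own. Each camera call takes 0.05 s, during which the arm holds its last target. There are 200 camera calls.

### The job

Get the spring-driven syringe driver open for a colleague to lay a syringe in: turn its lock knob clockwise (seen from above) until it clicks over into its free position, then draw the carriage back by its upright handle, against the spring, until its pointer stands opposite the index tab on the scale. Keep holding it there and finish while still gripping the handle, because the carriage runs home as soon as it is let go; leave the index tab as it is set and do not disturb the other things on the bench.

Things in the scene. Friction and masses are not known exactly. Their poses are not given: they have to be found in the camera images.
- driver: the syringe driver, fixed: a flat grey and aluminium bed 120 (x) x 280 (y) x 30 mm high; origin under its centre on the bench. Its +y (to the robot's left) is the pull direction, its -x side faces the robot. Along x = +22 mm, right to left: nose bracket and flange plate (both 53 mm high, empty cradle between), the carriage on two rods, end bracket (52 mm high)
- knob_grip (a point): point on the lock knob's vertical axis, 57 mm above the bench, at x -33, y -87 mm in the driver frame (front right); its y axis runs along the wing. Black wing, 40 mm long, 12 mm thick, 37 to 67 mm above the bench, gripped across its thickness from above. Locked it lies nearly across the driver (1.3 rad from the driver's y axis), free it lies along that axis
- lock_knob (a joint): angle of the lock knob in rad, 0 = locked, grows clockwise seen from above; a sprung detent resists (peak about 0.2 N m) and returns it until half-way, about 0.65, then it clicks over by itself and rests at about 1.25 = free; end stop at 1.33. While it is locked a lug inside the bed holds the carriage after about 2 mm
- handle_grip (a point): centre of the carriage's upright black handle, 84 mm above the bench; x +22, y -6 mm in the driver frame when home; axes as the driver's. 14 mm thick along y (pull direction), 32 mm wide along x, free from 56 to 99 mm above the bench; the carriage block below is 52 (x) x 42 (y) mm, top at 52 mm. Best pinched from above, fingers closing along y
- carriage (a joint): how far the carriage is drawn back, m: 0 = home (where it starts), grows along the driver's +y, end stop at 0.110. A return spring pulls it home with about 4 N at 0, 60 N/m more with travel (about 9.5 N at 0.09)
- pointer_tip (a point): tip of the steel pointer that reaches from the carriage towards the front, over the scale, 34 mm above the bench; axes as the driver's
- index_tip (a point): tip of the index tab, a steel block 12 x 8 x 7 mm (8 mm along y) with a thumb screw, in the groove at the scale's front edge, 34 mm above the bench; axes as the driver's. The pointer stands opposite it when both have the same y in the driver frame
- index_tab (a joint): setting of the index tab, m, 55 to 90 mm from the pointer's home: it equals the carriage value at which the pointer stands opposite the tab. Held by friction; it must not be shifted
- syringe: capped syringe lying behind the driver, 34 x 167 x 16 mm; to be left alone
- stain_bottle: amber bottle with white cap, 38 mm diameter, 78 mm high, left of the driver; to be left alone
- dish: 55 mm dish with lid, 12 mm high, left of the driver; to be left alone
- carton: small carton, 90 x 64 x 24 mm, right of the driver; to be left alone
- timer: bench timer, 60 x 66 x 34 mm, right of the driver; to be left alone
- pen_pot: grey pot with pens, 86 x 96 x 153 mm, far right; to be left alone
- scissors: scissors lying far right, 87 x 199 x 9 mm; to be left alone
- forceps: thumb forceps lying far left, 20 x 135 x 9 mm; to be left alone

How it is judged:
On the way, in this order (a step that is already met when the one before it is completed fails the run):
1. the lock knob has clicked over into its free position, the carriage still near home (value of joint lock_knob above 1.1 rad and value of joint carriage below 0.02 m), for 0.2 s.
2. the carriage is held by the fingers with its pointer opposite the index tab (y of pointer_tip in the frame of index_tip between -0.004 and 0.004 m and contact force between the fingers and carriage above 3 N), for 0.3 s.
At the end, for the whole second after the job is handed in: the lock knob rests in its free position (past 1.1 rad), the carriage's pointer stands within 4 mm of the index tab's tip (within the tab's 8 mm width) and at rest, and the fingers still hold the handle against the spring (more than 3 N on it) (all of step 2 and value of joint lock_knob above 1.1 rad and velocity of joint carriage between -0.01 and 0.01 m/s); the arm keeps its last pose, push and grip.
It fails at once if the index tab is shifted from its setting (by more than 4 mm) (distance of index_tip from where it was at the start of the episode above 0.004 m).
It fails at once if a bystander is pushed about (more than 30 mm) (distance of any of syringe, stain_bottle, dish, carton, timer, pen_pot, scissors, forceps from where it was at the start of the episode above 0.03 m).
It also fails if it takes over 45 s, if anything falls off the work surface, if the arm or the gripper's body presses on something with over 40 N, if the wrist force passes 120 N, or if a joint passes its speed limit or range.

## Working session

There is one attempt and no reset: what is moved stays moved. The work goes in short steps, Python scripts to look and compute and a tool call to move; the robot and the scene stay as the last step left them, time stands still between calls to the robot, and variables do not carry over. Pictures are saved under pics/ and viewed, at most 10 in all, crops included, and the job is handed in when it is done.

Besides the shell and the picture viewer there is one more tool, called after "Emit:" as a command line: name --argument value ..., lists and objects as JSON in quotes. play_rows: Moves the arm, as the interface text tells. Its arguments: {"type":"object","properties":{"plan":{"type":"array","items":{"type":"number"}},"squeeze":{"type":"number"}},"required":["plan"]}

```bash
mkdir -p pics; python3 - <<'E'
from workcell import status, viewer, manip
import cv2
for n in("scene","top"):
    im=viewer.camera(n); cv2.imwrite(f"pics/{n}0.png",im[:,:,::-1]); m=viewer.camera_model(n); print(n,m)
o=status.get_obs();print(o["clock"],o["position"],o["ee_rot"],manip.tip_extent)
E
```

```text
scene {'fx': 380.79781747678805, 'fy': 380.79781747678805, 'cx': 276.8985813914289, 'cy': 213.42420299102963, 'R': array([[-0.42873826, -0.9034032 , -0.00679456],
       [-0.37932569,  0.1868365 , -0.90620315],
       [ 0.81993629, -0.38594661, -0.422788  ]]), 't': array([0.38679539, 0.2530581 , 0.87228717])}
top {'fx': 529.872010161923, 'fy': 529.872010161923, 'cx': 277.43595768543327, 'cy': 220.08021697768817, 'R': array([[ 0.0032481 , -0.99999279, -0.00196788],
       [-0.9956637 , -0.00305107, -0.09297572],
       [ 0.09296904,  0.00226134, -0.99566643]]), 't': array([0.18404633, 0.53563145, 1.69613909])}
0.1 [0.26879223 0.56388661 0.24458118] [ 2.20561605e-01  9.75372827e-01 -6.45042790e-04 -1.07751817e-04] 0.014
```

View pics/top0.png

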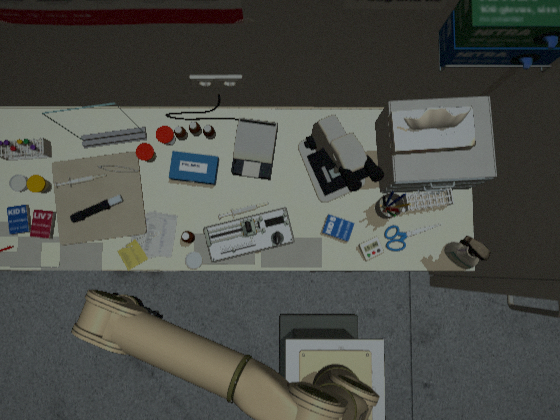

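View pics/scene0.png

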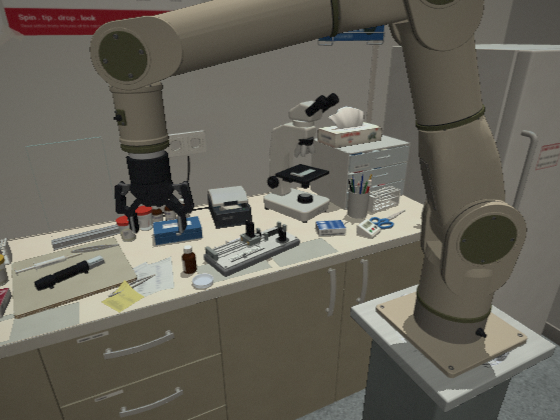

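The top view shows the driver at about (248,235), tilted a little, with its knob near (277,239). The scene view shows it at about (252,248). I'll enlarge both.

```bash
python3 - <<'E'
import cv2,numpy as np
t=cv2.imread("pics/top0.png")[203:267,198:302];s=cv2.imread("pics/scene0.png")[212:278,198:306]
f=lambda a:cv2.convertScaleAbs(cv2.resize(a,None,fx=7,fy=7,interpolation=cv2.INTER_CUBIC),alpha=1.3)
cv2.imwrite("pics/tc.png",f(t));cv2.imwrite("pics/sc.png",f(s))
E
```

```text
(no output)
```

View pics/tc.png

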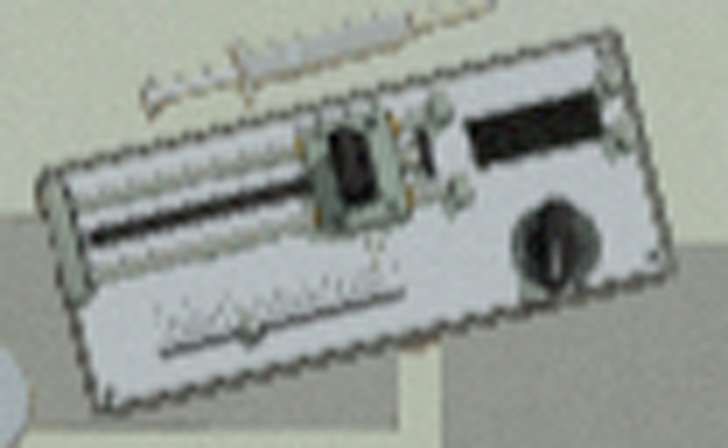

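View pics/sc.png

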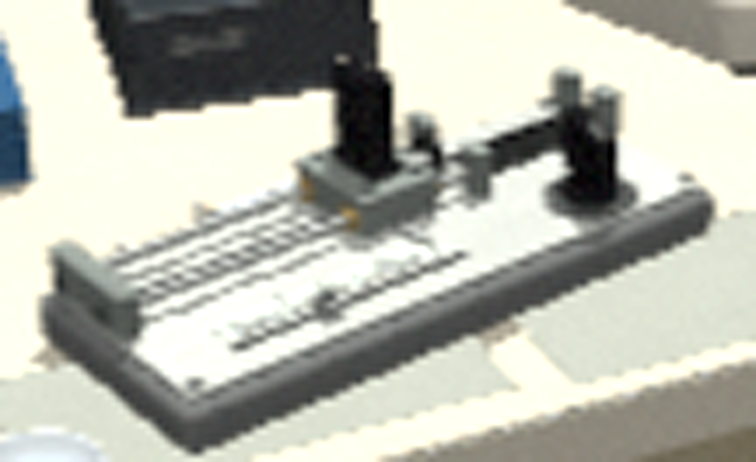

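The top crop shows these points:
- Driver corners at (42,172), (617,33), (672,275) and (105,410).
- Handle at (352,167), knob at (556,248), tab at about (252,335).
- Pointer tip near (375,262).

In the scene crop the handle top is at about (363,75), the tab at (327,303) and the wing top at about (590,110).

```bash
cat > h.py <<'E'
import numpy as np
from workcell import viewer
from scipy.optimize import least_squares
M={n:viewer.camera_model(n) for n in("scene","top")}
def proj(n,X):
    m=M[n];c=np.atleast_2d(X)@m["R"].T+m["t"];return np.c_[m["fx"]*c[:,0]/c[:,2]+m["cx"],m["fy"]*c[:,1]/c[:,2]+m["cy"]]
def ray(n,uv,z):
    m=M[n];d=m["R"].T@[(uv[0]-m["cx"])/m["fx"],(uv[1]-m["cy"])/m["fy"],1];c=-m["R"].T@m["t"];return c+d*(z-c[2])/d[2]
tc=lambda p:np.array([198,203])+(np.array(p)+.5)/7-.5
sc=lambda p:np.array([198,212])+(np.array(p)+.5)/7-.5
def W(q,P):
    c,s=np.cos(q[2]),np.sin(q[2]);P=np.atleast_2d(P);return np.c_[q[0]+c*P[:,0]-s*P[:,1],q[1]+s*P[:,0]+c*P[:,1],P[:,2]]
def D(q,X):
    c,s=np.cos(q[2]),np.sin(q[2]);d=X[:2]-q[:2];return np.array([c*d[0]+s*d[1],-s*d[0]+c*d[1]])*1e3
E
cat > a.py <<'E'
from h import *
P=np.array([[60,140,30],[60,-140,30],[-60,-140,30],[-60,140,30],[22,-6,99],[-33,-87,67]])/1e3
T=np.array([tc(p) for p in[(42,172),(617,33),(672,275),(105,410),(352,167),(556,248)]])
S=np.array([sc(p) for p in[(363,75),(590,110)]])
f=lambda q:np.r_[(proj("top",W(q,P))-T).ravel(),(proj("scene",W(q,P[4:]))-S).ravel()]
r=least_squares(f,[.45,.2,.1]);q=r.x
print("q",q,np.degrees(q[2]));print((r.fun.reshape(-1,2)).round(1))
for n,f,hp,kp,ip,pp in(("top",tc,(352,167),(556,248),(252,335),(375,262)),("scene",sc,(363,75),(590,110),(327,303),(430,243))):
    print(n,"handle",ray(n,f(hp),.099),D(q,ray(n,f(hp),.099)),"knob",ray(n,f(kp),.067),D(q,ray(n,f(kp),.067)),"idx",D(q,ray(n,f(ip),.036)),"ptr",D(q,ray(n,f(pp),.034)))
print("knob",W(q,[-.033,-.087,.057]),"handle",W(q,[.022,-.006,.084]))
E
python3 a.py
```

```text
q [0.48715545 0.27786465 0.24077582] 13.795438291355438
[[-1.1 -0.4]
 [ 0.9 -0.7]
 [ 1.8  0.6]
 [-1.8  1.8]
 [ 0.  -0.6]
 [ 0.4 -0.5]
 [-0.2 -1.6]
 [-0.1  1.4]]
top handle [0.50807   0.2773559 0.099    ] [20.18991499 -5.48127686] knob [0.47427736 0.18683359 0.067     ] [-34.21351303 -85.3342581 ] idx [-38.41072043  59.25622888] ptr [-18.95078208  -3.25137591]
scene handle [0.49946845 0.28073186 0.099     ] [12.64150942 -0.15161535] knob [0.48391558 0.18111618 0.067     ] [-26.21667834 -93.18502376] idx [-43.21726779  60.42745297] ptr [-28.17698851  -2.98532379]
knob [[0.47585308 0.18550527 0.057     ]] handle [[0.50995156 0.27728377 0.084     ]]
```

Residuals are about 1–2 px. The driver yaw is about 13.8°, the knob is at (0.475, 0.186) and the handle at (0.509, 0.277). I'll move to a hover over the knob with the tool y axis across the wing.

Emit:
play_rows --plan '[0, 0, -3, -0.044, -0.0315, 0.0, 0.6, 0, 0, -6, -0.0875, -0.063, 0.01, 0.6, 0, 0, -9, -0.131, -0.0946, 0.02, 0.6, 0, 0, -12, -0.175, -0.126, 0.03, 0.6, 0, 0, -15, -0.2187, -0.1577, 0.045, 0.6, 0, 0, -18, -0.2624, -0.189, 0.06, 0.6, 0, 0, -21, -0.306, -0.2208, 0.075, 0.6, 0, 0, -23.8, -0.335, -0.242, 0.09, 0.6, 0, 0, -23.8, -0.35, -0.252, 0.095, 0.6, 0, 0, -23.8, -0.35, -0.252, 0.095, 0.6, 0, 0, -23.8, -0.35, -0.252, 0.095, 0.6, 0, 0, -23.8, -0.35, -0.252, 0.095, 0.6]' --squeeze 40

```text
clock: 1.6
position: [0.476, 0.1874, 0.1506]
ee_rot: [0.014, 1.0, 0.0, 0.0]
ft_force: [0.2, -0.1, 0.1]
grip_width: 0.602
grasp_force: 0.0
```

```bash
cat > look.py <<'E'
import sys,cv2
from h import *
from workcell import status
from scipy.spatial.transform import Rotation as Ro
n,tag,u,v,w,hh,k=sys.argv[1],sys.argv[2],*map(int,sys.argv[3:8])
im=viewer.camera(n)[:,:,::-1];cv2.imwrite(f"pics/{tag}full.png",im)
cv2.imwrite(f"pics/{tag}.png",cv2.convertScaleAbs(cv2.resize(im[v:v+hh,u:u+w],None,fx=k,fy=k,interpolation=cv2.INTER_CUBIC),alpha=1.3))
o=status.get_obs();R=Ro.from_quat(o["ee_rot"]).as_matrix();print(o["clock"],o["position"],o["joint_pos"],o["ft_force"],o["grip_width"]);print(R.round(4))
E
python3 look.py scene v1 198 180 110 85 7
```

```text
1.65 [0.47611786 0.18716401 0.1505721 ] [-0.62492789  0.15784095  0.17594086  1.88613253 -0.03120522  1.0997224
  1.10596129] [-0.56173081 -0.14581035  0.20281509] 0.5993546136979431
[[-9.996e-01  2.790e-02  3.000e-04]
 [ 2.790e-02  9.996e-01  5.000e-04]
 [-3.000e-04  5.000e-04 -1.000e+00]]
```

View pics/v1.png

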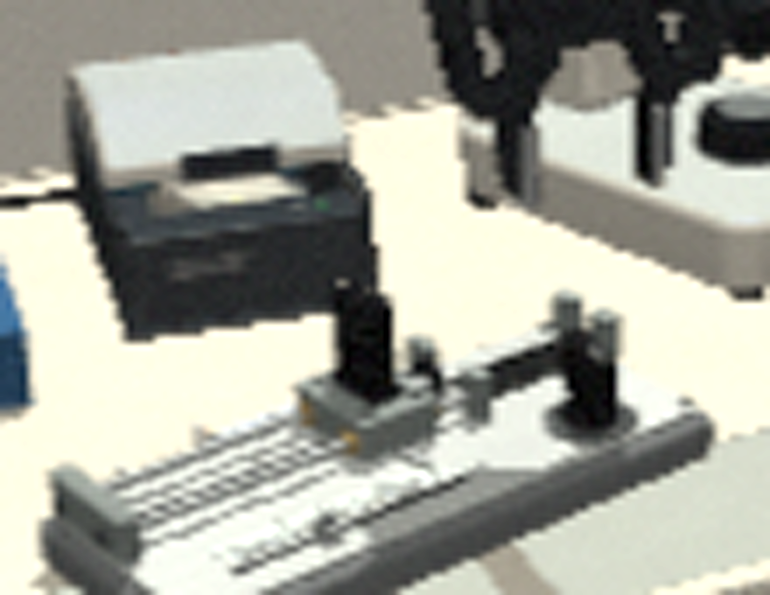

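The open fingers straddle the wing (crop columns 517 and 655, wing at 590). I'll descend and close.

Emit:
play_rows --plan '[0, 0, 0, 0, -0.0015, 0.02, 0.6, 0, 0, 0, 0, -0.0015, 0.045, 0.6, 0, 0, 0, 0, -0.0015, 0.07, 0.6, 0, 0, 0, 0, -0.0015, 0.088, 0.6, 0, 0, 0, 0, -0.0015, 0.096, 0.6, 0, 0, 0, 0, -0.0015, 0.096, 0.6, 0, 0, 0, 0, -0.0015, 0.096, 0.3, 0, 0, 0, 0, -0.0015, 0.096, 0.0, 0, 0, 0, 0, -0.0015, 0.096, 0.0, 0, 0, 0, 0, -0.0015, 0.096, 0.0, 0, 0, 0, 0, -0.0015, 0.096, 0.0, 0, 0, 0, 0, -0.0015, 0.096, 0.0]' --squeeze 30

```text
clock: 3.15
position: [0.4769, 0.186, 0.0552]
ee_rot: [0.014, 1.0, 0.001, 0.001]
ft_force: [-0.3, 6.5, 4.3]
grip_width: 0.132
grasp_force: 36.1
```

The wing is gripped (opening 0.132, about 11 mm). Now I'll turn it clockwise about +z of the tool.

Emit:
play_rows --plan '[0, 0, 5, 0, 0, 0, 0, 0, 0, 10, 0, 0, 0, 0, 0, 0, 15, 0, 0, 0, 0, 0, 0, 20, 0, 0, 0, 0, 0, 0, 25, 0, 0, 0, 0, 0, 0, 30, 0, 0, 0, 0, 0, 0, 35, 0, 0, 0, 0, 0, 0, 40, 0, 0, 0, 0, 0, 0, 45, 0, 0, 0, 0, 0, 0, 50, 0, 0, 0, 0, 0, 0, 55, 0, 0, 0, 0, 0, 0, 60, 0, 0, 0, 0, 0, 0, 65, 0, 0, 0, 0, 0, 0, 69, 0, 0, 0, 0, 0, 0, 71, 0, 0, 0, 0, 0, 0, 71, 0, 0, 0, 0, 0, 0, 71, 0, 0, 0, 0]'

```text
clock: 5.28
position: [0.4754, 0.1841, 0.0551]
ee_rot: [0.593, 0.805, -0.001, -0.001]
ft_force: [-9.6, -3.3, 17.9]
grip_width: 0.133
grasp_force: 38.2
```

Now I'll release a little and lift straight up.

Emit:
play_rows --plan '[0, 0, 0, 0, 0, 0, 0.3, 0, 0, 0, 0, 0, 0, 0.35, 0, 0, 0, 0, 0, 0, 0.35, 0, 0, 0, 0, 0, -0.02, 0.35, 0, 0, 0, 0, 0, -0.05, 0.35, 0, 0, 0, 0, 0, -0.085, 0.35, 0, 0, 0, 0, 0, -0.12, 0.35, 0, 0, 0, 0, 0, -0.12, 0.35, 0, 0, 0, 0, 0, -0.12, 0.35]'

```text
clock: 6.4
position: [0.4761, 0.1845, 0.1737]
ee_rot: [0.593, 0.806, -0.0, -0.0]
ft_force: [0.2, 1.1, -0.3]
grip_width: 0.35
grasp_force: 0.0
```

```bash
python3 look.py scene v2 198 180 110 85 7; python3 - <<'E'
from workcell import viewer
import cv2
cv2.imwrite("pics/top2full.png",viewer.camera("top")[:,:,::-1])
E
```

```text
6.45 [0.47589183 0.18441495 0.17333017] [-0.8125103   0.13295221  0.38303047  1.87183883 -0.05419886  1.14830528
 -0.10800011] [-0.77165411 -0.31930204 -1.18533598] 0.3494990628147638
[[-2.977e-01  9.547e-01 -1.200e-03]
 [ 9.547e-01  2.977e-01 -7.000e-04]
 [-3.000e-04 -1.400e-03 -1.000e+00]]
```

View pics/v2.png

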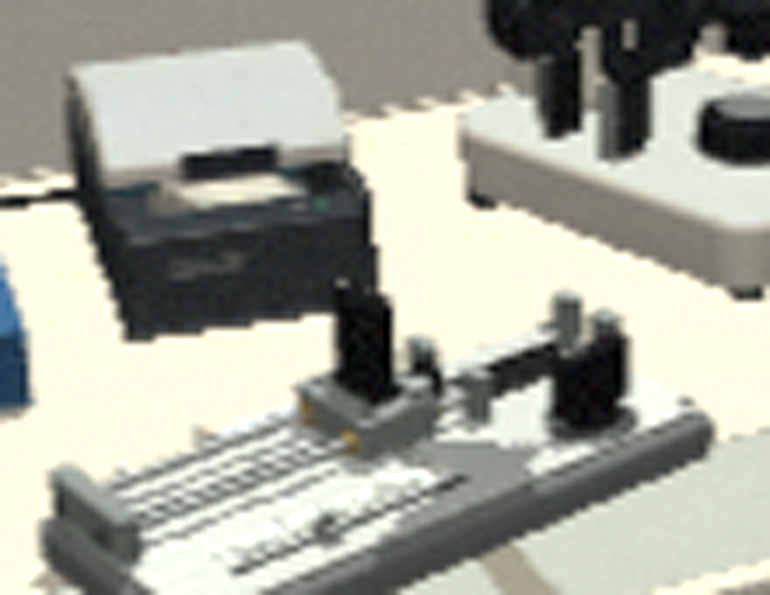

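The wing now lies along the driver, so the knob is free, and the carriage is still home. Next I'll go above the handle with the fingers closing along the driver's y.

Emit:
play_rows --plan '[0, 0, -9, 0.01, 0.008, 0, 0.6, 0, 0, -18, 0.02, 0.015, 0, 0.6, 0, 0, -27, 0.03, 0.022, 0, 0.6, 0, 0, -36, 0.04, 0.03, 0, 0.6, 0, 0, -45, 0.05, 0.038, 0, 0.6, 0, 0, -54, 0.06, 0.045, 0, 0.6, 0, 0, -63, 0.07, 0.052, 0, 0.6, 0, 0, -72, 0.0784, 0.0596, 0, 0.6, 0, 0, -80, 0.0784, 0.0596, 0, 0.6, 0, 0, -86.5, 0.0784, 0.0596, 0, 0.6, 0, 0, -86.5, 0.0784, 0.0596, 0.01, 0.6, 0, 0, -86.5, 0.0784, 0.0596, 0.01, 0.6, 0, 0, -86.5, 0.0784, 0.0596, 0.01, 0.6]'

```text
clock: 8.12
position: [0.5098, 0.2772, 0.1639]
ee_rot: [-0.12, 0.993, -0.0, -0.0]
ft_force: [0.5, 0.8, -1.3]
grip_width: 0.601
grasp_force: 0.0
```

```bash
python3 look.py scene v3 198 170 110 85 7
```

```text
8.175 [0.50992568 0.27720712 0.16420872] [-0.73311298  0.29089935  0.18623942  1.6964915  -0.05797506  1.15971964
  1.27944096] [-0.27596025 -0.10541363  0.26215535] 0.5966043411078221
[[-9.713e-01 -2.377e-01 -1.000e-04]
 [-2.377e-01  9.713e-01 -1.000e-04]
 [ 1.000e-04 -0.000e+00 -1.000e+00]]
```

View pics/v3.png

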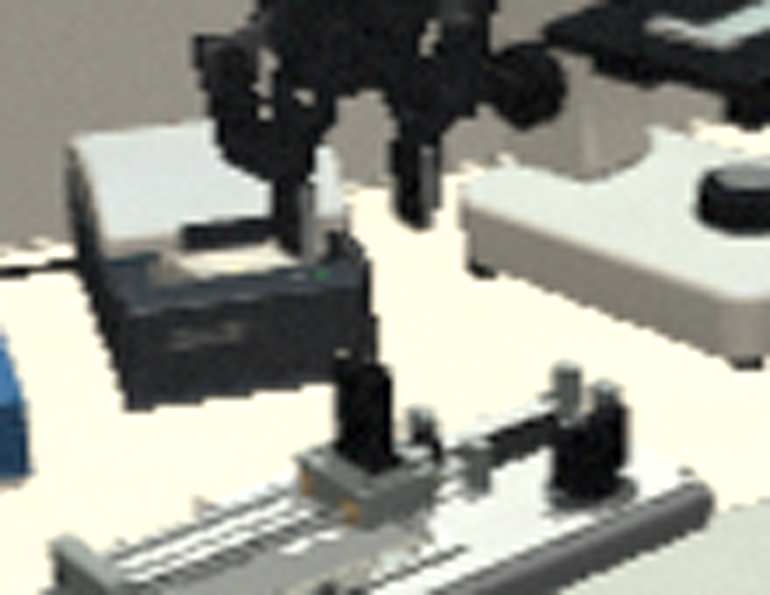

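The fingers (columns 295 and 415) straddle the handle (about 364). I'll descend and close.

Emit:
play_rows --plan '[0, 0, 0, 0, 0, 0.02, 0.6, 0, 0, 0, 0, 0, 0.045, 0.6, 0, 0, 0, 0, 0, 0.07, 0.6, 0, 0, 0, 0, 0, 0.084, 0.6, 0, 0, 0, 0, 0, 0.084, 0.6, 0, 0, 0, 0, 0, 0.084, 0.3, 0, 0, 0, 0, 0, 0.084, 0, 0, 0, 0, 0, 0, 0.084, 0, 0, 0, 0, 0, 0, 0.084, 0, 0, 0, 0, 0, 0, 0.084, 0, 0, 0, 0, 0, 0, 0.084, 0]' --squeeze 60

```text
clock: 9.55
position: [0.5103, 0.2786, 0.0815]
ee_rot: [-0.121, 0.993, 0.001, 0.001]
ft_force: [-2.1, 3.7, 6.1]
grip_width: 0.154
grasp_force: 60.0
```

```bash
cat > m.py <<'E'
from h import *
import cv2
q=[0.4872,0.2779,0.2408]
# driver-frame rectified patch of the scale plane z=.034, 5 px/mm, averaging both start images
im={"top":cv2.imread("pics/top2full.png"),"scene":cv2.imread("pics/scene0.png")}
ys=np.arange(95,-20,-.15);xs=np.arange(-5,-62,-.15)
Y,X=np.meshgrid(ys,xs);G=W(q,np.c_[X.ravel()/1e3,Y.ravel()/1e3,np.full(X.size,.034)])
o=[]
for n in im:
    uv=proj(n,G).astype(np.float32).reshape(*X.shape,2);p=cv2.remap(im[n],uv[...,0],uv[...,1],cv2.INTER_CUBIC)
    for a in range(0,100,10):
        c=int((95-a)/.15);cv2.line(p,(c,0),(c,12),(0,0,255),1);cv2.putText(p,str(a),(c+2,12),0,.4,(0,0,255))
    o.append(cv2.resize(p,None,fx=1,fy=.75))
cv2.imwrite("pics/rect.png",np.vstack(o))
E
python3 m.py
```

```text
(no output)
```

View pics/rect.png

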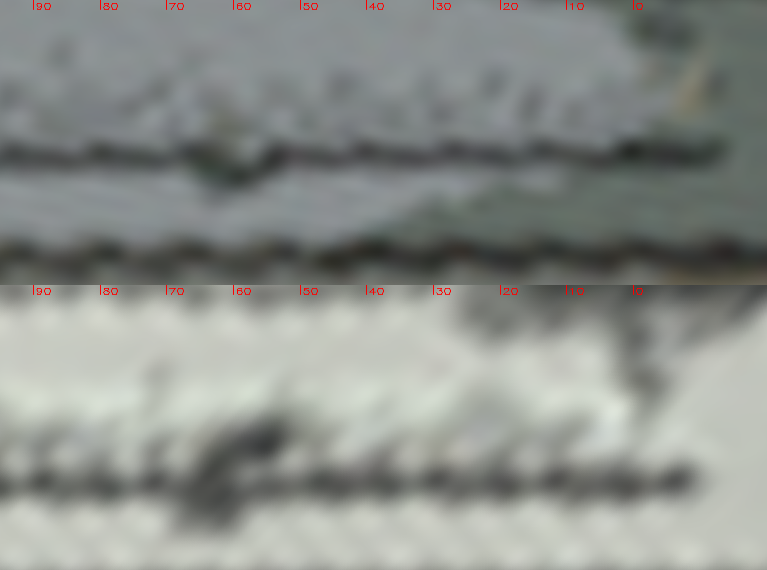

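The handle is gripped. The rectified views put the tab at y ≈ 61–62 mm and the pointer tip at about −3 to −8 mm, so the pull should be about 67 mm. I'll draw 64 mm first, then look.

Emit:
play_rows --plan '[0, 0, 0, 0, 0.003, 0, 0, 0, 0, 0, 0, 0.008, 0, 0, 0, 0, 0, 0, 0.014, 0, 0, 0, 0, 0, 0, 0.02, 0, 0, 0, 0, 0, 0, 0.026, 0, 0, 0, 0, 0, 0, 0.032, 0, 0, 0, 0, 0, 0, 0.038, 0, 0, 0, 0, 0, 0, 0.044, 0, 0, 0, 0, 0, 0, 0.05, 0, 0, 0, 0, 0, 0, 0.055, 0, 0, 0, 0, 0, 0, 0.06, 0, 0, 0, 0, 0, 0, 0.063, 0, 0, 0, 0, 0, 0, 0.064, 0, 0, 0, 0, 0, 0, 0.064, 0, 0, 0, 0, 0, 0, 0.064, 0, 0]'

```text
clock: 11.42
position: [0.4956, 0.3372, 0.0815]
ee_rot: [-0.119, 0.993, -0.001, 0.0]
ft_force: [-2.8, -8.6, 13.0]
grip_width: 0.152
grasp_force: 61.2
```

```bash
python3 look.py scene s4 0 0 10 10 1; python3 look.py top t4 0 0 10 10 1 >/dev/null; sed -i 's/top2full/t4full/;s/scene0/s4full/;s/rect.png/rect4.png/;s/arange(95,-20/arange(105,30/;s/\.15/.1/g;s/(95-a)/(105-a)/;s/range(0,100,10)/range(40,105,5)/;s/fy=.75/fy=.52/' m.py; python3 m.py; python3 - <<'E'
import cv2
from h import *
a=cv2.imread("pics/s4full.png")[212:278,198:306];b=cv2.imread("pics/t4full.png")[203:267,198:302]
cv2.imwrite("pics/s4c.png",cv2.convertScaleAbs(np.vstack([cv2.resize(cv2.imread("pics/s4full.png")[235:270,212:282],(800,400),interpolation=cv2.INTER_CUBIC)]),alpha=1))
r=cv2.imread("pics/rect4.png");s=cv2.imread("pics/s4c.png")[:, :]
s=cv2.resize(s,(r.shape[1],375));print(r.shape)
r=r[:min(r.shape[0],600)]
cv2.imwrite("pics/j4.png",cv2.resize(np.vstack([r,s]),(790,598)))
E
```

```text
11.475 [0.49562737 0.33718716 0.08150613] [-0.80024161  0.417274    0.1547476   1.71644564 -0.07106429  1.01426652
  1.18941401] [-2.79373164 -8.83503371 12.19212862] 0.1534748599301953
[[-9.714e-01 -2.373e-01  7.000e-04]
 [-2.373e-01  9.714e-01 -2.200e-03]
 [-1.000e-04 -2.300e-03 -1.000e+00]]
(592, 750, 3)
```

View pics/j4.png

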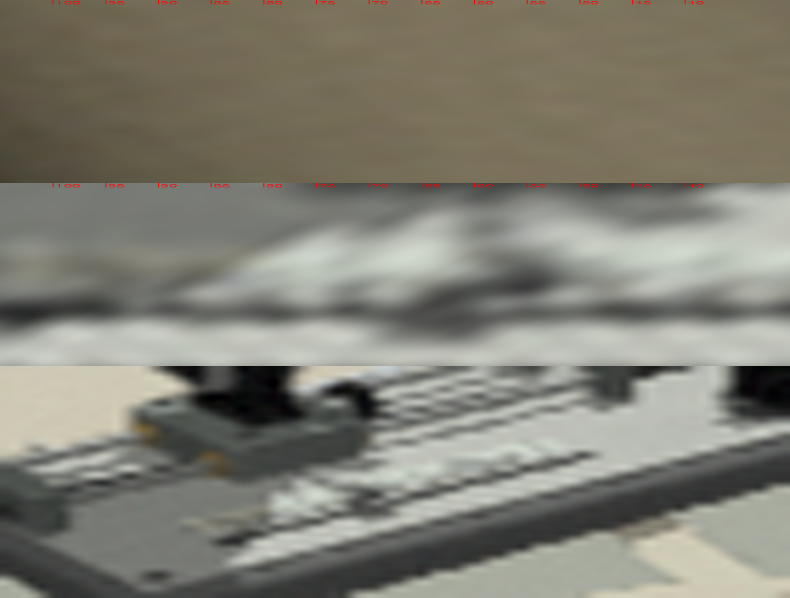

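The top view is now blocked by the arm. In the scene view the carriage is drawn back and the tab is at about (370,495) in the crop. The pointer isn't clearly resolved, so I'll make one composite: home and present views, with driver-frame ticks.

```bash
python3 - <<'E'
import cv2
from h import *
q=[0.4872,0.2779,0.2408]
now=np.mean([viewer.camera("scene")[:,:,::-1].astype(float) for _ in range(8)],0)
np.save("now.npy",now)
A=[("top",cv2.imread("pics/top0.png"),225,225),("scene",cv2.imread("pics/scene0.png"),228,236),("top",cv2.imread("pics/top2full.png"),225,225),("scene",now,228,236)]
o=[]
for n,im,u,v in A:
    c=cv2.resize(im[v:v+30,u:u+40].astype(np.float32),None,fx=10,fy=10,interpolation=cv2.INTER_CUBIC)
    lo,hi=np.percentile(c,[1,99]);c=np.clip((c-lo)/(hi-lo)*255,0,255).astype(np.uint8).copy()
    for y in(-10,0,50,60,70):
        p=proj(n,W(q,[[-.06,y/1e3,.034],[-.046,y/1e3,.034]]));p=((p-[u,v]+.5)*10-.5).round().astype(int)
        cv2.line(c,tuple(map(int,p[0])),tuple(map(int,p[1])),(0,0,255) if y!=60 else (255,0,0),1)
    o.append(c)
cv2.imwrite("pics/cmp.png",np.vstack([np.hstack(o[:2]),np.hstack(o[2:])]))
E
```

```text
(no output)
```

View pics/cmp.png

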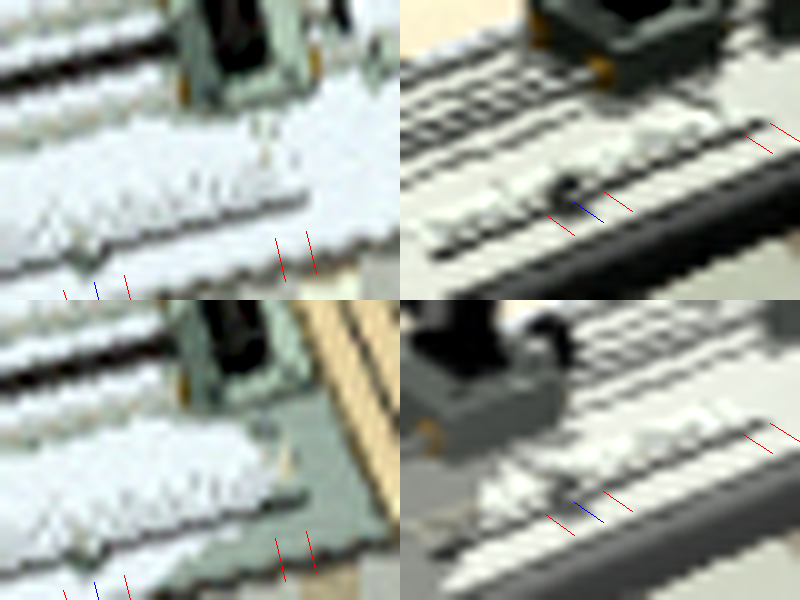

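```bash
python3 - <<'E'
from h import *
q=[0.4872,0.2779,0.2408]
c=lambda p,u,v:np.array([u,v])+(np.array(p)+.5)/10-.5
T=lambda p,z:D(q,ray("top",c(p,225,225),z)).round(1)
S=lambda p,z:D(q,ray("scene",c(p,228,236),z)).round(1)
for n,p in dict(ptrA=(258,125),ptrB=(272,125),ptrC=(263,160),tan=(286,455-300),tanTop=(290,435-300),tab=(85,255),tabL=(65,248),tabR=(105,245),tabBot=(85,268),grR=(308,198)).items(): print("T",n,T(p,.034))
for n,p in dict(ptr0=(315,112),ptrStart=(275,90),tabc=(165,195),tabB=(172,208),tabT=(165,180),grR=(365,122),grL=(38,257),nowtan=(50,225),nowtab=(165,190)).items(): print("S",n,S(p,.034))
P=lambda n,x,y,z,u,v:(((proj(n,W(q,[x/1e3,y/1e3,z/1e3]))[0]-[u,v]+.5)*10).round())
print("pred top home ptr x-4,-24", P("top",-4,-6,34,225,225),P("top",-24,-6,34,225,225),"scene home",P("scene",-4,-6,34,228,236),P("scene",-24,-6,34,228,236),"scene now",P("scene",-4,54.4,34,228,236),P("scene",-24,54.4,34,228,236))
E
```

```text
T ptrA [-9.1 -3. ]
T ptrB [-10.2  -7.4]
T ptrC [-20.5  -1.9]
T tan [-20.7  -9.5]
T tanTop [-14.7 -12.3]
T tab [-36.8  60.7]
T tabL [-33.1  66.5]
T tabR [-35.2  53.8]
T tabBot [-40.8  61.7]
T grR [-35.8 -13.2]
S ptr0 [-30.5  -1.5]
S ptrStart [-12.3  -0.1]
S tabc [-40.9  59.7]
S tabB [-48.   62.2]
S tabT [-34.1  55. ]
S grR [-44.7  -9.3]
S grL [-45.5 105.7]
S nowtan [-33.5  93.9]
S nowtab [-38.7  58.1]
pred top home ptr x-4,-24 [264. 108.] [278. 168.] scene home [275.  74.] [315.  99.] scene now [108. 139.] [147. 166.]
```

```bash
python3 - <<'E'
import cv2
from h import *
q=[0.4872,0.2779,0.2408]
def prof(im,n,x0,x1,ys,bx=0,by=0):
    xs=np.linspace(x0,x1,7);Y,X=np.meshgrid(ys,xs)
    uv=proj(n,W(q,np.c_[(X.ravel()+bx)/1e3,(Y.ravel()+by)/1e3,np.full(X.size,.034)])).astype(np.float32).reshape(*X.shape,2)
    return cv2.remap(im.astype(np.float32).mean(2),uv[...,0],uv[...,1],cv2.INTER_LINEAR).mean(0).round().astype(int)
t0=cv2.imread("pics/top0.png");s0=cv2.imread("pics/scene0.png");t2=cv2.imread("pics/top2full.png");now=np.load("now.npy")
a=np.arange(-20,14,1.5);b=np.arange(46,78,1.5)
for nm,x in(("near",(-7,-13)),("mid",(-13,-19)),("tip",(-19,-25))):
    print(nm,"y",a);print(" T0",prof(t0,"top",*x,a));print(" S0",prof(s0,"scene",*x,a,-8,4))
    print(" now y",a+60.5);print("    ",prof(now,"scene",*x,a+60.5,-8,4))
for x in((-28,-32),(-32,-36),(-37,-42)):
    print("tab",x,b);print(" T0",prof(t0,"top",*x,b));print(" T2",prof(t2,"top",*x,b));print(" S0",prof(s0,"scene",*x,b,-8,4))
E
```

```text
near y [-20.  -18.5 -17.  -15.5 -14.  -12.5 -11.   -9.5  -8.   -6.5  -5.   -3.5
  -2.   -0.5   1.    2.5   4.    5.5   7.    8.5  10.   11.5  13. ]
 T0 [140 139 140 140 136 133 132 127 122 125 130 122 114 123 136 139 137 137
 138 139 140 140 140]
 S0 [183 180 176 171 163 156 155 155 149 137 125 125 139 159 177 186 187 185
 181 178 179 183 181]
 now y [40.5 42.  43.5 45.  46.5 48.  49.5 51.  52.5 54.  55.5 57.  58.5 60.
 61.5 63.  64.5 66.  67.5 69.  70.5 72.  73.5]
     [141 147 157 165 170 170 166 158 146 134 134 147 162 168 158 142 131 130
 135 137 132 123 119]
mid y [-20.  -18.5 -17.  -15.5 -14.  -12.5 -11.   -9.5  -8.   -6.5  -5.   -3.5
  -2.   -0.5   1.    2.5   4.    5.5   7.    8.5  10.   11.5  13. ]
 T0 [143 143 143 143 142 141 142 138 132 132 131 127 130 136 141 142 142 142
 143 143 143 142 141]
 S0 [192 193 194 194 191 187 177 162 145 134 134 143 160 179 194 201 201 201
 200 200 201 200 198]
 now y [40.5 42.  43.5 45.  46.5 48.  49.5 51.  52.5 54.  55.5 57.  58.5 60.
 61.5 63.  64.5 66.  67.5 69.  70.5 72.  73.5]
     [188 186 187 186 180 170 162 155 146 140 143 157 176 189
[... 1146 characters left out ...]
5]
 T0 [107 105 103 101  97  92 100 116 114 104  96  88  85  90  93  99 107 110
 109 106 103  99]
 T2 [106 104 103 103  98  91  99 114 114 104  97  89  85  89  92 100 109 112
 112 109 106 102]
 S0 [137 138 130 113 109 112 101  89  83  83  97 121 136 136 124 120 138 151
 149 134 123 124]
tab (-37, -42) [46.  47.5 49.  50.5 52.  53.5 55.  56.5 58.  59.5 61.  62.5 64.  65.5
 67.  68.5 70.  71.5 73.  74.5 76.  77.5]
 T0 [113 113 113 115 113  97  85  84  79  75  75  77  83  94 107 115 114 111
 110 109 110 110]
 T2 [113 113 113 113 110  96  85  85  80  75  75  75  81  92 106 115 114 111
 110 109 110 111]
 S0 [139 135 127 126 124 116 103  90  85  87  90  96 109 121 130 139 148 148
 134 125 128 137]
```

The scene pointer profile went from −5.1 (home) to 55.2, matching the TCP travel of 60.4 mm. The tab centre is at about 60.2 in the top view and 59–60 in the scene view. The target travel is therefore about 65 mm, and I need another 4.5 mm.

Emit:
play_rows --plan '[0, 0, 0, 0, 0.001, 0, 0, 0, 0, 0, 0, 0.002, 0, 0, 0, 0, 0, 0, 0.003, 0, 0, 0, 0, 0, 0, 0.004, 0, 0, 0, 0, 0, 0, 0.0047, 0, 0, 0, 0, 0, 0, 0.0047, 0, 0, 0, 0, 0, 0, 0.0047, 0, 0, 0, 0, 0, 0, 0.0047, 0, 0, 0, 0, 0, 0, 0.0047, 0, 0, 0, 0, 0, 0, 0.0047, 0, 0]'

```text
clock: 13.18
position: [0.4945, 0.3417, 0.0815]
ee_rot: [-0.119, 0.993, -0.001, 0.0]
ft_force: [-3.4, -9.1, 11.6]
grip_width: 0.154
grasp_force: 61.2
```

```bash
python3 - <<'E'
import cv2
from h import *
from workcell import status
q=[0.4872,0.2779,0.2408]
o=status.get_obs();print(o["clock"],o["position"],D(q,o["position"])-D(q,np.array([.5103,.2786])),o["ft_force"],o["grasp_force"])
now=np.mean([viewer.camera("scene")[:,:,::-1].astype(float) for _ in range(4)],0)
y=np.arange(48,74,1)
print(y)
for x0,x1 in((-7,-13),(-13,-19),(-19,-25),(-32,-36),(-37,-42)):
    Y,X=np.meshgrid(y,np.linspace(x0,x1,7))
    uv=proj("scene",W(q,np.c_[(X.ravel()-8)/1e3,(Y.ravel()+4)/1e3,np.full(X.size,.034)])).astype(np.float32).reshape(*X.shape,2)
    print(x0,cv2.remap(now.astype(np.float32).mean(2),uv[...,0],uv[...,1],cv2.INTER_LINEAR).mean(0).round().astype(int))
E
```

```text
13.175 [0.49450163 0.34165089 0.08152853] [-0.30619596 64.99930416] [-3.37122615 -9.13635466 11.58889224] 61.20932936668396
[48 49 50 51 52 53 54 55 56 57 58 59 60 61 62 63 64 65 66 67 68 69 70 71
 72 73]
-7 [134 137 141 144 147 149 149 146 141 134 127 121 121 127 137 146 151 152
 147 142 139 139 137 132 128 125]
-13 [173 175 180 184 185 180 168 154 140 128 121 121 128 140 156 171 177 178
 176 175 175 178 183 184 184 180]
-19 [145 141 143 149 155 160 160 156 151 144 141 142 149 160 171 181 188 190
 188 186 184 185 190 195 196 195]
-32 [132 126 115 107 107 110 109 100  91  85  81  80  84  94 110 124 132 134
 129 120 115 122 135 145 148 144]
-37 [128 123 122 123 121 116 109 101  93  87  85  85  86  88  92  99 107 115
 120 126 133 138 144 147 142 131]
```

The travel is 65.0 mm. In the same view the pointer is at 59 and the tab at about 59, so they line up. The carriage is at rest and gripped, so I'm handing in.

```bash
python3 -c "
from workcell import manip
print(manip.hand_in())"
```

```text
the job is handed in; nothing more can be done
None
```

I handed the job in with the lock knob turned to free and the carriage drawn back 65 mm; by my camera measurements its pointer is within about 1 mm of the index tab, and the gripper still holds the handle. The hand-in call did not report a verdict.

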